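# Clamp a battery cell in the cam-lever cell clamp

### The job

Stand the blue battery cell in the cell clamp, red terminal towards the yellow end stop: set it down gently on the orange floor, slide it lightly along until its end touches the stop, and let go. Then push the red cam lever round its quarter turn to clamp the cell and, once it is hard against its own stop, lean on the handle firmly for a moment without forcing it. Back off, and leave the other things on the bench where they lie.

Things in the scene. Friction and masses are not known exactly. Their poses are not given: they have to be found in the camera images.
- cell: Loose blue prismatic battery cell standing upright, 0.64 to 0.9 kg: case 148 mm long (its x), 26.5 mm thick (its y), 86 mm high. Origin: centre of the underside, z up. On top two terminal blocks, 22 x 15 mm, centred 53 mm either side of the middle, up to 91 mm high: positive on a red plate at +x, negative on a black plate at -x. Take it across its thickness at mid-length.
- cell_plus (a point): Top of the positive (red) terminal: 53 mm along +x of the cell and 91 mm above its underside.
- cell_end (a point): Centre of the cell's end face next to the red terminal, 30 mm above its underside; this face must touch the end stop.
- cell_clamp: Aluminium clamping fixture bolted to the bench. Origin: on the bench top under the middle of the bay, z up. The cell stands in the bay with its length along the clamp's x, red terminal at +x, its underside 17 mm above the bench. Yellow end stop at the +x end, its face at x = +80 mm; the -x end is open. The bridge that carries the lever lies beyond y = -75 mm, 66 mm high.
- bay_floor: Orange insulating strip, 156 x 29 mm, 5 mm thick, the floor of the bay. Origin at the centre of its underside, 12 mm above the bench; its top is 17 mm above the bench. The cell must be set down on it gently, at about 10 mm/s, and held until it stands on it (not let fall from more than 3 mm); 80 N is too much.
- end_stop: Yellow end stop at the +x end of the bay, 29 mm wide, from 12 to 72 mm above the bench. Origin at the foot of its face, on the aluminium base. The cell is to be slid lightly against its face: 30 N is too much.
- stop_face (a point): Middle of the end stop's face: at x = +80 mm, y = 0 in the clamp's frame, 47 mm above the bench. With the cell seated against it this coincides, in x, with point cell_end.
- moving_jaw: Black sprung jaw of the bay, which the cam moves up to 9 mm along the clamp's +y; body origin = clamp origin when open. Its face is then at y = -15.75 mm, the fixed aluminium jaw's at +15.75 mm: 31.5 mm for the 26.5 mm cell. Jaws: 150 mm long, tops 95 mm above the bench, each with a notch 80 mm wide at mid-length, down to 48 mm above the bench, for the fingers. It holds the cell with about 60 N.
- cam_lever (a joint): Cam shaft angle under the lever, rad: 0 = open, arm out from the bay (about the clamp's -y); grows clockwise seen from above to the rigid end stop at 1.571 (arm about along the clamp's -x). The handle sits on the shaft's spline up to 0.12 rad either way off these, different each time. Stays where left. Takes about 6 N at the grip, from 0.9 rad on rising to about 10 N. Over 25 N strains it.
- handle: Arm and grip of the cam lever; origin on the pivot axis, 70 mm above the bench. Red arm 16 mm wide, 75 to 85 mm above the bench; at its end an upright black grip, 22 mm diameter, 80 to 130 mm above the bench, 110 mm from the pivot along the handle's own -y. Push it from the side with closed fingers, do not squeeze it; at the end stop lean on it with 17 to 22 N for half a second.
- handle_grip (a point): Point on the axis of the black grip, 106 mm above the bench.
- lever_pivot (a point): Point on the lever's upright pivot axis at the same height (106 mm): x = 0, y = -100 mm in the clamp's frame; does not move.
- multimeter: Loose red and black multimeter, 120 x 66 x 32 mm, lying flat; bystander.
- bolt_tray: Loose grey tray 105 x 80 x 26 mm with bolts and copper bars; bystander.
- screwdriver: Loose screwdriver, 170 mm, orange handle, lying flat; bystander.

How it is judged:
On the way, in this order (a step that is already met when the one before it is completed fails the run):
1. the cell stands in the bay on its floor, red terminal towards the end stop, its end within 2 mm of the stop, the fingers off it and the lever still open (under 0.5 rad) (x of cell_end in the frame of stop_face above -0.002 m and z of cell in the frame of cell_clamp below 0.019 m and y of cell in the frame of cell_clamp between -0.006 and 0.006 m and x of cell_plus in the frame of cell_clamp above 0.03 m and angle between cell's own z axis and vertical below 0.06 rad and contact force between the fingers and cell below 0.1 N and value of joint cam_lever below 0.5 rad), for 0.2 s.
2. the lever is at its end stop (over 1.54 rad) and the robot leans on the handle with more than 15 N for 0.2 s (value of joint cam_lever above 1.54 rad and contact force between the fingers and handle above 15 N), for 0.2 s.
At the end, for the whole second after the job is handed in: The lever is at its end stop (over 1.54 rad of 1.571); the cell stands on the bay floor (underside less than 2 mm above it), upright within 0.04 rad and along the bay within 0.04 rad, its red-terminal end within 2 mm of the end stop, gripped by the moving jaw with more than 25 N, at rest (value of joint cam_lever above 1.54 rad and contact force between moving_jaw and cell above 25 N and x of cell_end in the frame of stop_face above -0.002 m and z of cell in the frame of cell_clamp below 0.019 m and x of cell_plus in the frame of cell_clamp above 0.03 m and angle between cell's own z axis and vertical below 0.04 rad and angle between the x axis of cell and the x axis of cell_clamp, either way round below 0.04 rad and linear speed of cell below 0.01 m/s); the robot touches nothing.
It fails at once if the handle is pushed or squeezed with more than 25 N (contact force between any of the arm, the fingers and handle above 25 N).
It fails at once if the cell is rammed against the end stop (more than 30 N) (contact force between cell and end_stop above 30 N).
It fails at once if the cell is pressed or knocked hard onto the bay floor (more than 80 N) (contact force between cell and bay_floor above 80 N).
It fails at once if the cell is let fall into the bay: off the fingers while over the bay floor and more than 3 mm above it (z of cell in the frame of cell_clamp above 0.02 m and horizontal distance between cell and bay_floor below 0.03 m and contact force between the fingers and cell below 0.1 N).
It fails at once if a bystander is moved by more than 15 mm (distance of any of multimeter, bolt_tray, screwdriver from where it was at the start of the episode above 0.015 m).
It also fails if it takes over 72 s, if anything falls off the work surface, if the arm or the gripper's body presses on something with over 40 N, if the wrist force passes 120 N, or if a joint passes its speed limit or range.

### The arm

A 6-joint arm with a two-finger parallel gripper is mounted at the origin on the work surface. World frame = base frame: x ahead of the robot, y to its left, z up, the work surface at z = 0. Lengths are in m, angles in rad, forces in N, time in s.
With the tool pointing down it reaches from about 0.35 to 0.725 m from the base axis. Payload 4.3 kg.
Tool frame: the origin (TCP) lies midway between the tips of the shut fingers; the grasp point (between the pads) lies 19 mm behind it (grip_depth is the distance from the TCP to the grasp point, in m); y points along the fingers, z is the direction in which the jaws open and shut, and the axes are right-handed (so a half turn about y gives the same grasp; the last joint's range is limited). The gripper opens to 85 mm and grips with 20 to 120 N. Pads are 22 mm wide; open, the fingers measure 114 mm over their backs; the gripper's body (76 mm by 85 mm) begins 54 mm behind the grasp point. The pads swing forward as they close: fully open they stand 13 mm farther back than shut.
Start: joints at [-1.303, 0.377, 0.081, 1.274, 0, 1.46], TCP at [0.212, -0.534, 0.231] pointing down, gripper open.
Joint ranges: [-2.72, 2.72], [-0.84, 1.66], [-1.02, 1.22], [-1.77, 2.12], [-1.37, 1.28], [-3.14, 3.14]. Speed limits (rad/s): [2.57, 2.57, 3.14, 3.14, 3.14, 3.14].

### API

Orientations are given as [roll, pitch, yaw] about the fixed x, y, z axes, in that order (R = Rz(yaw) Ry(pitch) Rx(roll)).
In Python, from plant import * gives the robot as it stands. Calls block until the motion is done:
- movep(position, orientation): joint-space move of the TCP to a pose.
- move_straight(position, attitude=None, v=0.15): straight line of the TCP; attitude=None keeps the orientation; v is the mean speed in m/s.
- set_joints(angles): joint-space move.
- grip(opening, f_grip=None): finger opening in m; f_grip is the grip in N (None keeps the last); returns when the fingers have stopped.
- wait(seconds).
- ik(position, orientation): joint angles nearest the present ones, or None.
- state(): the state.
- camera(name): name is "scene" or "side" or "wrist"; returns a dict with "image" (400x640x3 uint8, blue, green, red), "fx", "fy", "cx", "cy" (pixels), "R" (3x3) and "t" (3): a world point X has camera coordinates R X + t. Camera axes: x right, y down, z forward; pixel columns grow to the right and rows downward; lengths in m; the calibration is good to about 2 mm. A picture is of the moment at which its call begins. There is no depth.
A pose or a line that the arm cannot do raises IKError and nothing moves.
- hand_in(): hands the job in, once; it reports no verdict.
Trained networks look in the newest picture that a camera, given by its name, has taken for a name from the list of things; names that differ only in an ending like _2 or _b are one class to them, and where a whole thing is asked for, a point or a joint stands for the part that bears it (a point fixed in the world has none). Each returns a list of dicts, best first, with "confidence" (0 to 1); they miss things now and then, are a little off and sometimes report something else, mostly with a low value. They report only what shows in the picture. A call takes as long as a camera call.
- trace(camera, label): "pixels" (400x640 bool, what is visible of it) and "xy" ([column, row] in pixels, amid what is visible of it).
The state is a dict: "time_s": time; "joints": joint angles; "qd": joint speeds; "effort": joint torques, N m; "position": TCP position; "orientation": TCP orientation; "ft_force": force on the tool from outside, world axes, zero at the start; "moment": the same for the moment, N m; "width": finger opening in m.
Only numpy, scipy, OpenCV 4.12 (cv2) and the standard library are available. Lean on these libraries where they do the work, as an engineer would, in place of code of your own. Each camera call takes 0.05 s, during which the arm holds its last target.

## Working session

There is one attempt and no reset: what is moved stays moved. The work goes in short steps, each a Python script; the robot and the scene stay as the last script left them, time stands still between calls to the robot, and variables do not carry over. Pictures are saved under pics/ and viewed, and the job is handed in when it is done.

```bash
ls; mkdir -p pics; python3 - <<'E'
from plant import *
import cv2
s=state(); print(s)
for n in ["scene","side","wrist"]:
    c=camera(n); cv2.imwrite(f"pics/a_{n}.png",c["image"]); print(n,c["fx"],c["fy"],c["cx"],c["cy"],c["R"],c["t"])
E
```

```text
pics
{'time_s': 0.0, 'joints': array([-1.30330963e+00,  3.78042678e-01,  7.96117839e-02,  1.27442842e+00,
        3.32884198e-05,  1.46051045e+00]), 'qd': array([ 0.00026054,  0.0009835 , -0.00097456,  0.00046407,  0.00012676,
       -0.00195676]), 'effort': array([ 5.25600499e-04, -4.63601124e+01,  2.69878507e+01,  2.05426861e-02,
        4.16235741e-05,  1.25939187e-05]), 'position': array([ 0.21193283, -0.53379236,  0.23036708]), 'orientation': array([-1.57284312e+00,  2.60143247e-04, -2.76382037e+00]), 'ft_force': array([0.66140186, 0.24348638, 1.15598067]), 'moment': array([ 0.03042287, -0.05073252,  0.03280812]), 'width': 0.08533460537064169}
scene 468.2193421107516 468.2193421107516 323.39021847652344 202.20159553969683 [[-0.54535177  0.83811225  0.01262151]
 [ 0.50231898  0.33883448 -0.79552928]
 [-0.67101944 -0.42750327 -0.60578367]] [ 0.31037402 -0.2758272   1.59603542]
side 488.7587102705646 488.7587102705646 315.6945799969708 204.18555482524187 [[-0.77598354 -0.630733   -0.00504213]
 [-0.46642535  0.5791824  -0.66857695]
 [ 0.42461386 -0.51645293 -0.74362587]] [0.49769249 0.35006945 0.98878021]
wrist 312.5374418261429 312.5374418261429 319.8071442398849 199.19620938465923 [[ 0.36882283 -0.92949686 -0.00230614]
 [-0.89692937 -0.35654894  0.26151587]
 [-0.24390043 -0.09438458 -0.96519642]] [-0.57305264 -0.03242468  0.37980229]
```

View pics/a_scene.png

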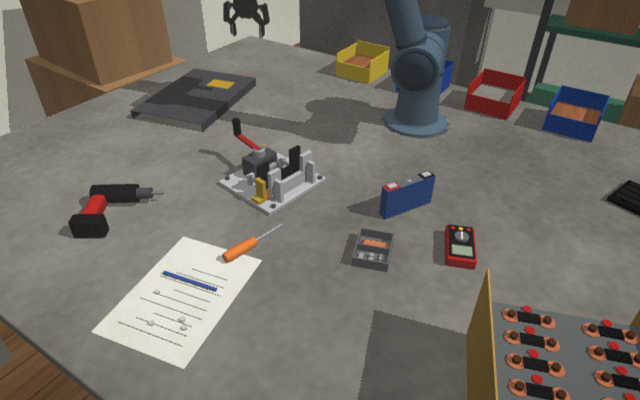

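View pics/a_side.png

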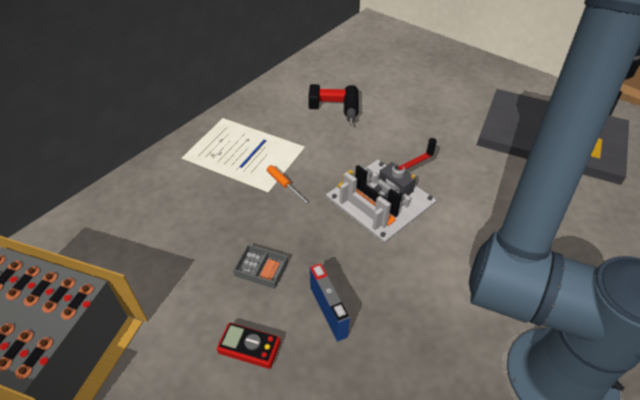

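View pics/a_wrist.png

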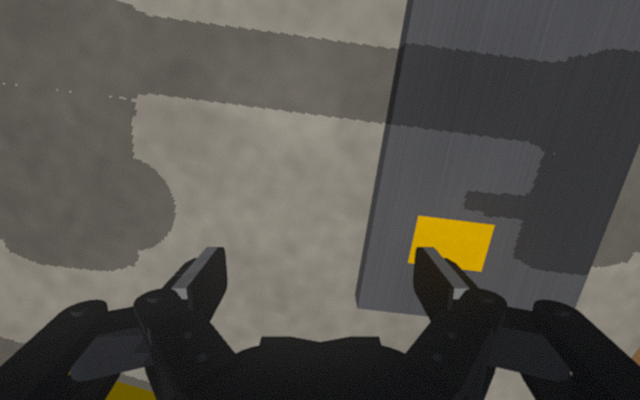

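```bash
cat > h.py <<'E'
from plant import *
import numpy as np, cv2
from scipy.optimize import minimize, least_squares
def proj(c,X):
    X=np.atleast_2d(X); p=X@np.array(c["R"]).T+np.array(c["t"])
    return np.c_[c["fx"]*p[:,0]/p[:,2]+c["cx"],c["fy"]*p[:,1]/p[:,2]+c["cy"]]
def ray_z(c,uv,z):
    R=np.array(c["R"]);t=np.array(c["t"]); o=-R.T@t
    d=R.T@np.array([(uv[0]-c["cx"])/c["fx"],(uv[1]-c["cy"])/c["fy"],1]); return o+d*(z-o[2])/d[2]
def tri(cs,uvs):
    A=[];b=[]
    for c,uv in zip(cs,uvs):
        R=np.array(c["R"]);t=np.array(c["t"]); o=-R.T@t
        d=R.T@np.array([(uv[0]-c["cx"])/c["fx"],(uv[1]-c["cy"])/c["fy"],1]); d/=np.linalg.norm(d)
        P=np.eye(3)-np.outer(d,d); A.append(P); b.append(P@o)
    A=np.vstack(A);b=np.hstack(b); x,r,_,_=np.linalg.lstsq(A,b,rcond=None); return x,np.sqrt(r)
def rz(a): return np.array([[np.cos(a),-np.sin(a),0],[np.sin(a),np.cos(a),0],[0,0,1]])
def box(x0,x1,y0,y1,z0,z1): return np.array([[x,y,z] for x in(x0,x1) for y in(y0,y1) for z in(z0,z1)],float)
def place(P,x,y,a,z=0): return P@rz(a).T+[x,y,z]
CELL=[box(-.074,.074,-.01325,.01325,0,.086),box(.042,.064,-.0075,.0075,.086,.091),box(-.064,-.042,-.0075,.0075,.086,.091)]
def render(c,parts,S=4):
    m=np.zeros((400*S,640*S),np.uint8)
    for P in parts:
        q=(proj(c,P)+.5)*S-.5
        cv2.fillConvexPoly(m,cv2.convexHull(np.round(q*16).astype(np.int32)),255,shift=4)
    return cv2.resize(m,(640,400),interpolation=cv2.INTER_AREA)/255.
def fit(cs,masks,model,x0,step):
    def f(p):
        e=0
        for c,m in zip(cs,masks):
            r=render(c,model(p)); e+=np.abs(r-m).sum()/m.sum()
        return e
    sim=np.array([x0]+[np.array(x0)+np.eye(len(x0))[i]*step[i] for i in range(len(x0))])
    return minimize(f,x0,method="Nelder-Mead",options=dict(initial_simplex=sim,xatol=1e-5,fatol=1e-5,maxiter=300))
E
python3 - <<'E'
from h import *
import pickle
D={}
for n in ["scene","side"]:
    c=camera(n); D[n]=c; im=c["image"].copy()
    for l,col in [("cell",(255,0,255)),("cell_clamp",(0,255,0)),("bay_floor",(0,0,255)),("end_stop",(255,255,0)),("moving_jaw",(255,0,0)),("handle",(0,255,255))]:
        r=trace(n,l)
        print(n,l,[(round(d["confidence"],2),np.round(d["xy"],1).tolist(),int(d["pixels"].sum())) for d in r])
        D[n,l]=r
        if r:
            ct,_=cv2.findContours(r[0]["pixels"].astype(np.uint8),cv2.RETR_EXTERNAL,cv2.CHAIN_APPROX_NONE); cv2.drawContours(im,ct,-1,col,1)
    cr=im[100:290,180:500] if n=="scene" else im[110:360,200:460]
    cv2.imwrite(f"pics/b_{n}.png",cv2.resize(cr,None,fx=2.4,fy=2.4,interpolation=cv2.INTER_CUBIC))
pickle.dump(D,open("D.pkl","wb"))
E
```

```text
scene cell [(0.81, [409.2, 191.7], 1770)]
scene cell_clamp [(0.75, [268.8, 177.5], 4595)]
scene bay_floor []
scene end_stop [(0.57, [257.1, 192.6], 299)]
scene moving_jaw [(0.83, [287.4, 166.3], 515), (0.58, [268.3, 174.9], 4795)]
scene handle [(0.85, [238.9, 133.0], 264), (0.22, [402.8, 191.3], 1815)]
side cell [(0.98, [326.3, 302.1], 1548)]
side cell_clamp [(0.64, [380.3, 197.1], 5343)]
side bay_floor [(0.66, [373.0, 205.4], 121)]
side end_stop [(0.39, [340.3, 182.6], 32)]
side moving_jaw [(0.67, [373.9, 192.0], 739)]
side handle [(0.51, [426.2, 156.2], 384)]
```

```bash
python3 - <<'E'
import cv2,numpy as np
a=cv2.imread("pics/b_scene.png");b=cv2.imread("pics/b_side.png");print(a.shape,b.shape)
E
python3 - <<'E'
from h import *
import pickle
D=pickle.load(open("D.pkl","rb"))
cs=[D["scene"],D["side"]]
ms=[D[n,"cell"][0]["pixels"].astype(float) for n in("scene","side")]
x,_=tri(cs,[D[n,"cell"][0]["xy"] for n in("scene","side")]); print(x)
best=None
# red end guess from scene pixel
pr=ray_z(cs[0],(391,186),.091); pb=ray_z(cs[0],(427,175),.091); a0=np.arctan2(*(pr-pb)[1::-1]); print(pr,pb,a0)
m=(pr+pb)/2
r=fit(cs,ms,lambda p:[place(P,*p) for P in CELL],[m[0],m[1],a0],[.01,.01,.1]); print(r.x,r.fun)
for c,mm in zip(cs,ms): print(fit([c],[mm],lambda p:[place(P,*p) for P in CELL],r.x,[.005,.005,.05]).x)
for l in("end_stop","moving_jaw","handle","cell_clamp"):
    print(l,tri(cs,[D[n,l][0]["xy"] for n in("scene","side")]))
E
```

```text
(456, 768, 3) (600, 624, 3)
[0.45873995 0.18640207 0.05382901]
[0.51039739 0.15544157 0.091     ] [0.41676377 0.20891351 0.091     ] -0.5188805125347216
[ 0.45956398  0.17965901 -0.47586024] 0.08531990591532895
[ 0.45815784  0.17907166 -0.46634759]
[ 0.46011118  0.1795253  -0.48695658]
end_stop (array([ 0.66258891, -0.13516248,  0.03902017]), array([0.00852678]))
moving_jaw (array([ 0.55452013, -0.1255655 ,  0.07106143]), array([0.00316293]))
handle (array([ 0.51632982, -0.31903483,  0.08617842]), array([0.00703961]))
cell_clamp (array([ 0.56140538, -0.18028188,  0.01145069]), array([0.00756677]))
```

View pics/b_scene.png

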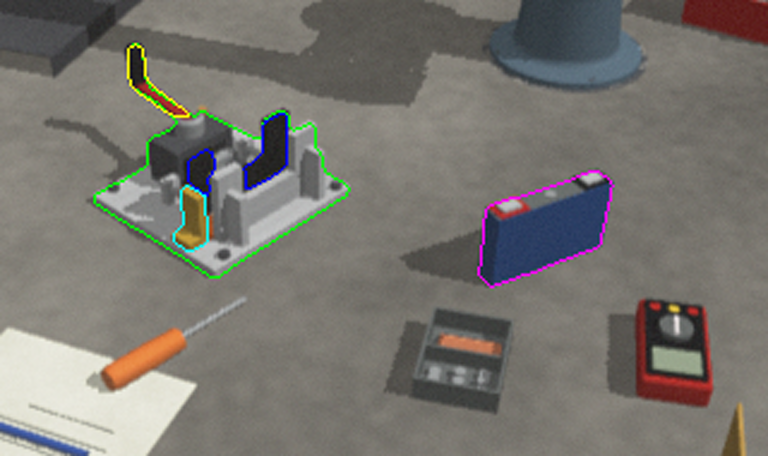

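View pics/b_side.png

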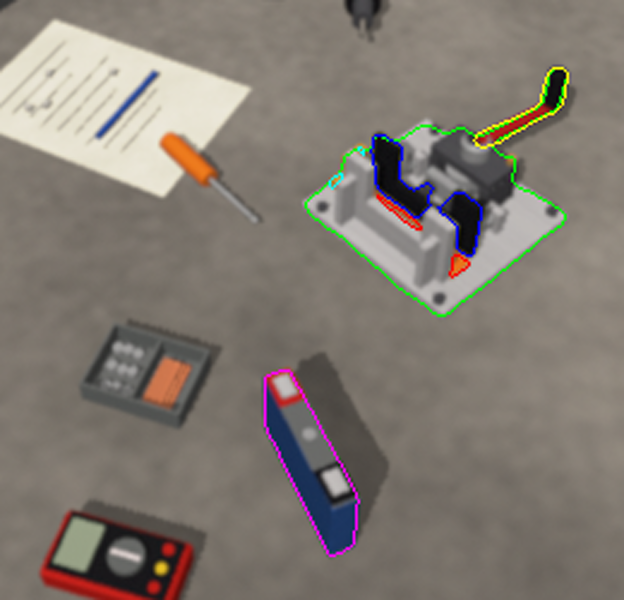

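```bash
python3 - <<'E'
from h import *
D=__import__("pickle").load(open("D.pkl","rb"))
c=D["scene"]
P=lambda x,y:ray_z(c,(180+x/2.4,100+y/2.4),.012)
a,b,l=P(213,277),P(348,187),P(95,200); print(a,b,l,np.arctan2(*(a-b)[1::-1]))
s=state(); w=camera("wrist"); print("cam",-np.array(w["R"]).T@w["t"]-s["position"])
for z in(.30,.33):
  for p in([.50,-.17],[.53,-.17]):
    print(z,p,ik([*p,z],[-np.pi/2,0,-.5]))
E
```

```text
[ 0.68969194 -0.08347762  0.012     ] [ 0.47302288 -0.05739828  0.012     ] [ 0.65510885 -0.27987397  0.012     ] -0.11978858750907538
cam [0.06286627 0.02580649 0.14329162]
0.3 [0.5, -0.17] [-0.44788881  0.272633    0.10985798  1.40802131  0.          0.05211119]
0.3 [0.53, -0.17] [-0.42436085  0.33372231  0.19421686  1.43129088  0.          0.07563915]
0.33 [0.5, -0.17] [-0.44788881  0.27675569  0.19243716  1.4864778   0.          0.05211119]
0.33 [0.53, -0.17] [-0.42436085  0.33956357  0.27969755  1.51093031  0.          0.07563915]
```

```bash
python3 - <<'E'
from h import *
import pickle
movep([.56,-.16,.25],[-np.pi/2,0,-.12]); wait(.3)
w=camera("wrist"); D={"wrist":w}; im=w["image"].copy()
cv2.imwrite("pics/c_w0.png",im)
for l,col in [("cell_clamp",(0,255,0)),("bay_floor",(0,0,255)),("end_stop",(255,255,0)),("moving_jaw",(255,0,0)),("handle",(0,255,255))]:
    r=trace("wrist",l); D[l]=r
    print(l,[(round(d["confidence"],2),np.round(d["xy"],1).tolist(),int(d["pixels"].sum())) for d in r])
    if r:
        ct,_=cv2.findContours(r[0]["pixels"].astype(np.uint8),cv2.RETR_EXTERNAL,cv2.CHAIN_APPROX_NONE); cv2.drawContours(im,ct,-1,col,1)
cv2.imwrite("pics/c_w1.png",im); pickle.dump(D,open("C.pkl","wb")); print(state()["time_s"])
E
```

```text
cell_clamp [(0.64, [301.5, 162.3], 31454), (0.41, [610.9, 70.5], 5971), (0.18, [175.5, 166.6], 3240)]
bay_floor [(0.87, [347.7, 164.6], 2795)]
end_stop [(0.79, [345.1, 247.5], 643)]
moving_jaw [(0.9, [325.8, 174.8], 2041)]
handle [(0.55, [162.0, 165.2], 2735)]
3.3583
```

View pics/c_w0.png

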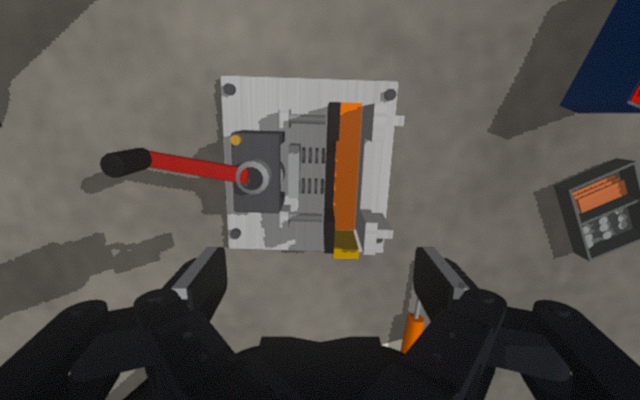

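View pics/c_w1.png

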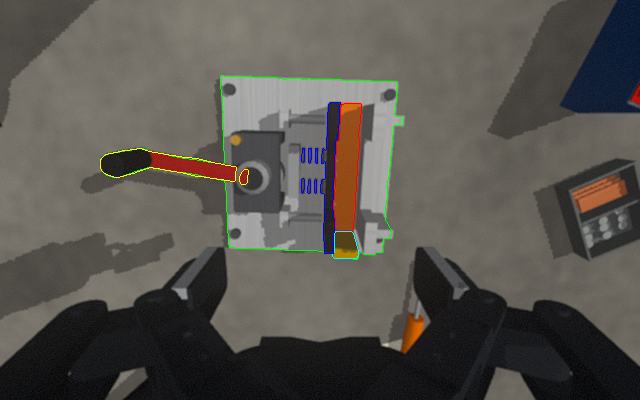

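```bash
python3 - <<'E'
import cv2
im=cv2.imread("pics/c_w0.png")
cv2.imwrite("pics/c_z1.png",cv2.resize(im[85:180,280:420],None,fx=5.6,fy=5.6,interpolation=cv2.INTER_CUBIC))
cv2.imwrite("pics/c_z2.png",cv2.resize(im[170:270,280:420],None,fx=5.6,fy=5.6,interpolation=cv2.INTER_CUBIC))
E
```

```text
(no output)
```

View pics/c_z1.png

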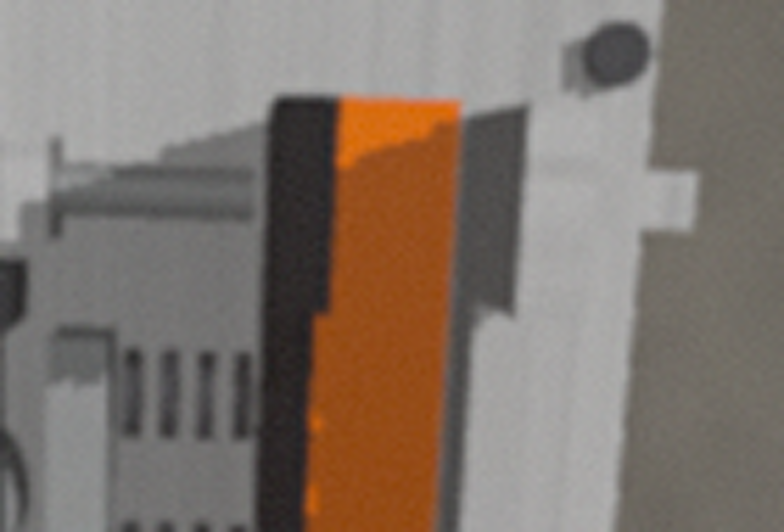

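View pics/c_z2.png

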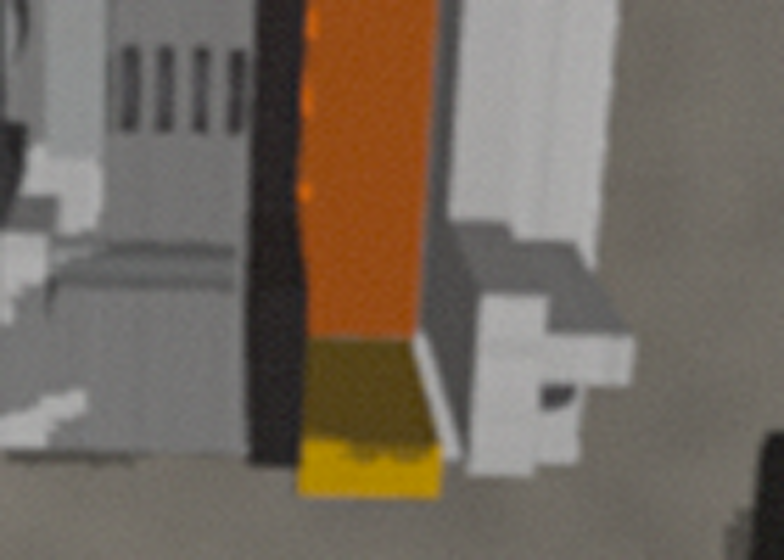

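```bash
cat > clampfit.py <<'E'
from h import *
import pickle
D=pickle.load(open("C.pkl","rb")); w=D["wrist"]
K=[(1,461,101,-.078,.0145,.017),(2,415,338,.079,.0145,.017),(1,340,97,-.075,-.01575,.095),(1,330,314,-.04,-.01575,.095),(2,302,465,.075,-.01575,.095),
(2,470,475,.075,.01575,.095),(2,478,295,.04,.01575,.095),(1,528,105,-.075,.01575,.095),(1,515,316,-.04,.01575,.095)]
uv=np.array([[(k[1]+.5)/5.6-.5+280,(k[2]+.5)/5.6-.5+(85 if k[0]==1 else 170)] for k in K]); X=np.array([k[3:] for k in K])
f=lambda p:(proj(w,place(X,p[0],p[1],p[2],p[3] if len(p)>3 else 0))-uv).ravel()
for p0 in([.575,-.13,-.12],[.575,-.13,-.12,0]):
    r=least_squares(f,p0,loss="soft_l1"); print(np.round(r.x,4)); print(np.round(f(r.x).reshape(-1,2),1).tolist())
E
python3 clampfit.py
```

```text
[ 0.5633 -0.1272 -0.1518]
[[0.1, -0.1], [0.2, 0.5], [-0.4, -0.1], [-0.4, 0.1], [-0.5, 0.4], [-0.2, -0.5], [0.7, -0.2], [0.5, -0.4], [-0.0, 0.7]]
[ 0.5634 -0.1272 -0.1519 -0.0006]
[[0.1, -0.1], [0.2, 0.4], [-0.3, 0.0], [-0.3, 0.1], [-0.4, 0.2], [-0.2, -0.7], [0.7, -0.4], [0.5, -0.3], [-0.0, 0.8]]
```

```bash
python3 - <<'E'
from h import *
import pickle
movep([.46,.18,.25],[-np.pi/2,0,-.476]); wait(.3)
w=camera("wrist"); im=w["image"].copy(); cv2.imwrite("pics/d_w0.png",im)
r=trace("wrist","cell"); print([(d["confidence"],d["xy"],d["pixels"].sum()) for d in r])
m=r[0]["pixels"].astype(float); pickle.dump((w,m),open("E.pkl","wb"))
D=pickle.load(open("D.pkl","rb"))
mod=lambda p:[place(P,*p) for P in CELL]
q=fit([w],[m],mod,[.4596,.1797,-.476],[.005,.005,.03]); print(q.x,q.fun)
cs=[D["scene"],D["side"],w]; ms=[D[n,"cell"][0]["pixels"].astype(float) for n in("scene","side")]+[m]
q2=fit(cs,ms,mod,q.x,[.005,.005,.03]); print(q2.x,q2.fun)
for P in mod(q.x): cv2.polylines(im,[cv2.convexHull(np.round(proj(w,P)).astype(np.int32))],True,(0,255,0),1)
cv2.imwrite("pics/d_w1.png",im)
E
```

```text
[(0.97, [318.5, 173.1], np.int64(3801))]
[ 0.45995981  0.18024907 -0.47811841] 0.04325177584846093
[ 0.45983647  0.18010683 -0.4801435 ] 0.13850882099216755
```

View pics/d_w1.png

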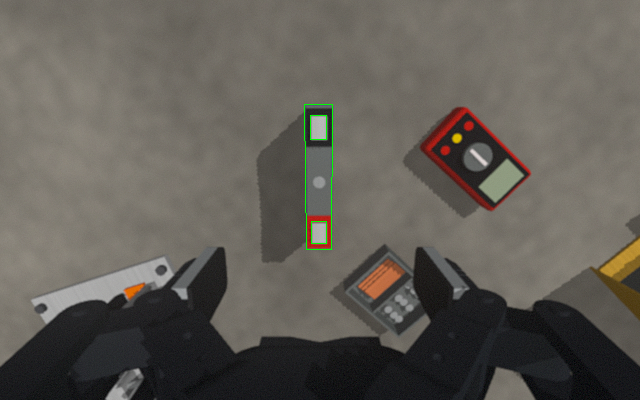

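```bash
python3 - <<'E'
from h import *
o=[-np.pi/2,0,-.478]
move_straight([.460,.1802,.12],o,v=.15); move_straight([.460,.1802,.040],o,v=.08)
print(state()["ft_force"])
grip(0.02,60); wait(.2); s=state(); print(s["width"],s["ft_force"],s["position"],s["time_s"])
move_straight([.460,.1802,.19],o,v=.12); wait(.2); s=state(); print(s["width"],s["ft_force"],s["position"],s["time_s"])
E
```

```text
[-0.17057     0.01096596 -0.32364811]
0.025834782072796412 [-1.72215388 -2.59555751  6.06618966] [0.45989361 0.17981047 0.04021401] 8.025
0.02557271648946893 [ 0.27145143 -0.55083973 -7.76886081] [0.45958229 0.1800875  0.1893771 ] 9.625
```

```bash
cat > g.py <<'E'
from h import *
C=np.array([.5633,-.1272]); A=-.1518
def cl(x,y,z): 
    p=place(np.array([[x,y,0.]]),C[0],C[1],A)[0]; return [p[0],p[1],z]
O=[-np.pi/2,0,A]
E
python3 - <<'E'
from g import *
import pickle
movep(cl(0,0,.20),O); move_straight(cl(0,0,.155),O,v=.1); wait(.4)
s=state(); print(s["position"],s["orientation"],s["time_s"],cl(0,0,.155))
for n in("wrist","scene","side"):
    c=camera(n); pickle.dump(c,open(f"F_{n}.pkl","wb")); im=c["image"]
    cv2.imwrite(f"pics/f_{n}.png",im)
    r=trace(n,"cell"); m=r[0]["pixels"]; print(n,r[0]["confidence"],m.sum())
    pickle.dump(m,open(f"Fm_{n}.pkl","wb"))
im=cv2.imread("pics/f_scene.png")[80:230,180:400]; cv2.imwrite("pics/f_scz.png",cv2.resize(im,None,fx=3.6,fy=3.6,interpolation=cv2.INTER_CUBIC))
im=cv2.imread("pics/f_side.png")[90:260,290:490]; cv2.imwrite("pics/f_siz.png",cv2.resize(im,None,fx=3.5,fy=3.5,interpolation=cv2.INTER_CUBIC))
E
```

```text
[ 0.56352768 -0.12734524  0.15539435] [-1.57090148e+00 -7.09090271e-04 -1.51941605e-01] 11.8583 [np.float64(0.5633), np.float64(-0.1272), 0.155]
wrist 0.64 20581
scene 0.65 231
side 0.81 1429
```

View pics/f_wrist.png

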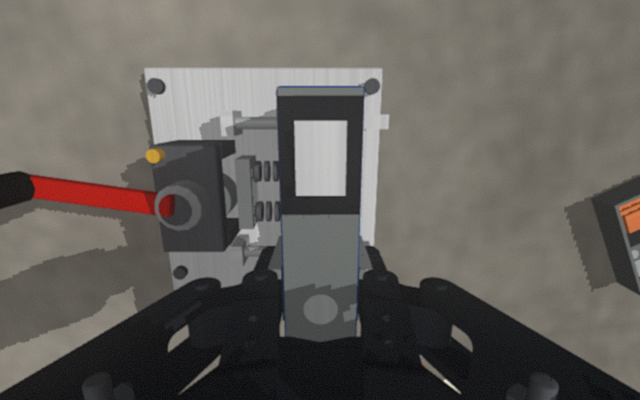

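View pics/f_scz.png

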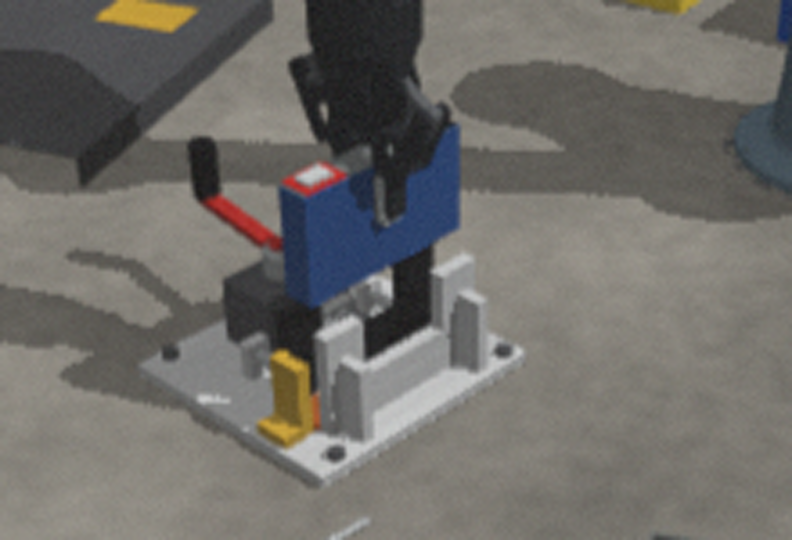

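View pics/f_siz.png

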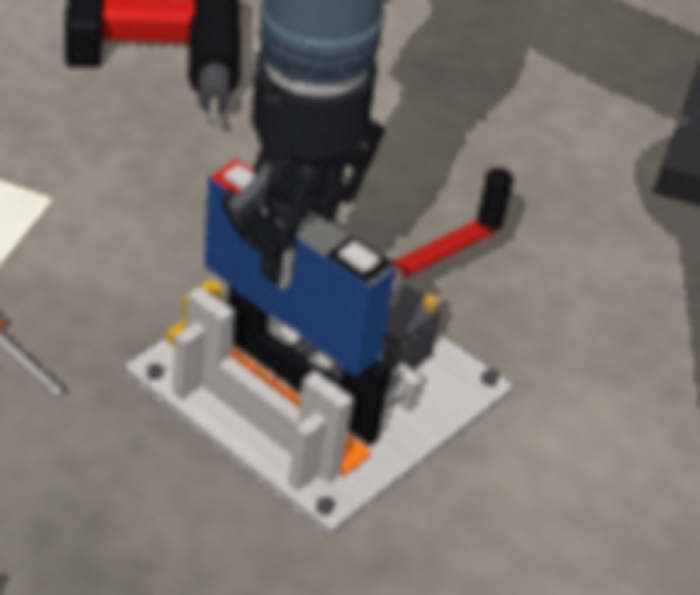

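```bash
python3 - <<'E'
from g import *
import pickle
cell=[place(P,*cl(0,0,0)[:2],A,.1154) for P in CELL]
cp=[box(-.075,.075,.01575,.01575,.095,.095),box(-.078,.078,-.0145,.0145,.017,.017),box(.08,.08,-.0145,.0145,.012,.072),box(-.075,.075,-.01575,-.01575,.095,.095)]
cp=[place(P,*C,A) for P in cp]
for n,(r0,r1,c0,c1),S in(("scene",(80,230,180,400),3.6),("side",(90,260,290,490),3.5),("wrist",(50,350,120,520),2)):
    c=pickle.load(open(f"F_{n}.pkl","rb")); im=cv2.resize(c["image"][r0:r1,c0:c1],None,fx=S,fy=S,interpolation=cv2.INTER_CUBIC)
    for Ps,col in((cell,(0,255,0)),(cp,(255,0,255))):
        for P in Ps:
            q=(proj(c,P)-[c0,r0]+.5)*S-.5
            for i in range(8):
                for j in range(i):
                    if bin(i^j).count("1")==1: cv2.line(im,tuple(int(v) for v in np.round(q[i])),tuple(int(v) for v in np.round(q[j])),col,1)
    cv2.imwrite(f"pics/g_{n}.png",im)
E
```

```text
(no output)
```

View pics/g_scene.png

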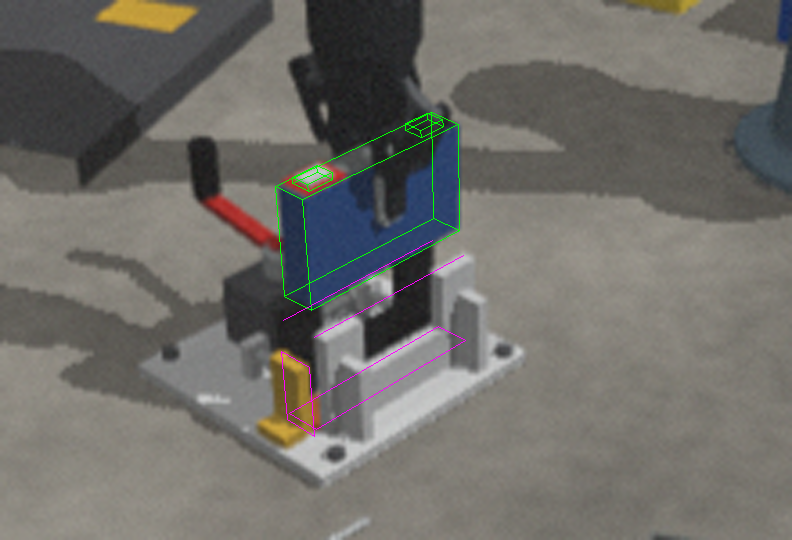

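View pics/g_side.png

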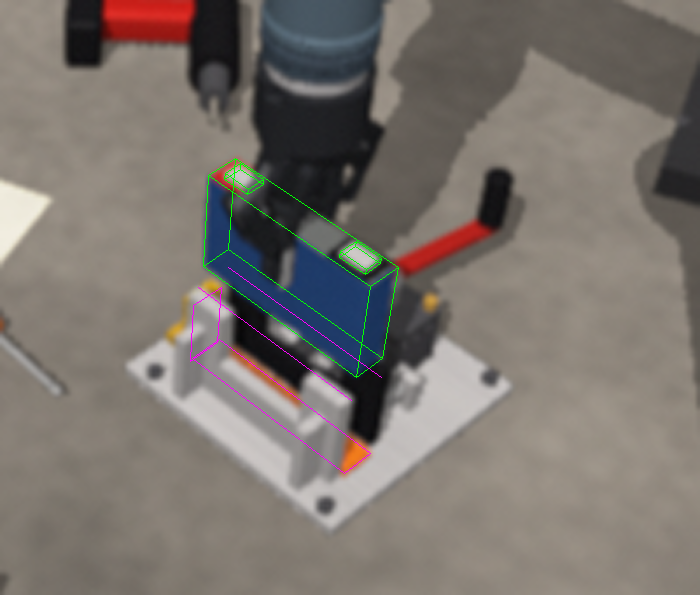

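View pics/g_wrist.png

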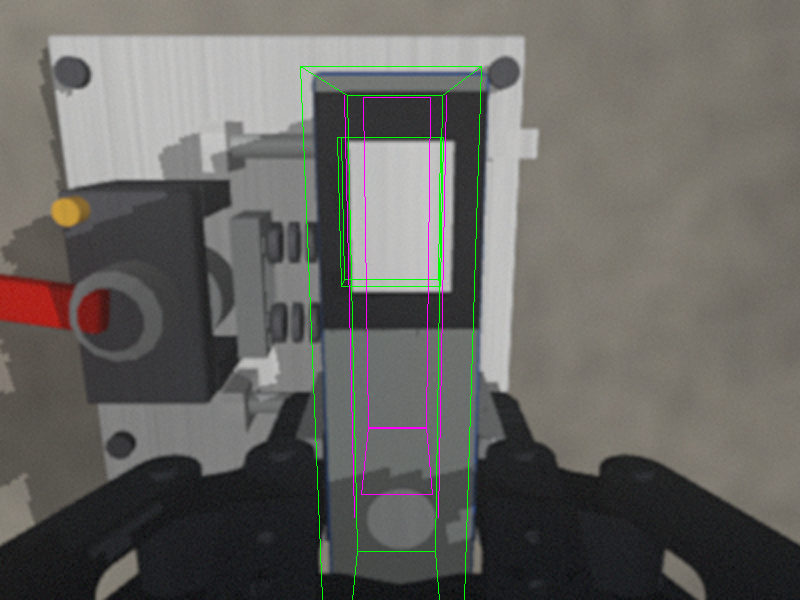

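```bash
python3 - <<'E'
from g import *
import pickle
def ov(n,r0,r1,c0,c1,S,dy):
    c=pickle.load(open(f"F_{n}.pkl","rb")); im=cv2.resize(c["image"][r0:r1,c0:c1],None,fx=S,fy=S,interpolation=cv2.INTER_CUBIC)
    cell=[place(P,*cl(0,0,0)[:2],A,.1154) for P in CELL[:1]]
    cp=[box(-.075,-.04,.01575,.01575,.095,.095),box(.04,.075,.01575,.01575,.095,.095),box(-.078,.078,-.0145,.0145,.017,.017),box(.08,.08,-.0145,.0145,.012,.072),box(-.075,-.04,-.01575,-.01575,.048,.095)]
    for d,col in((0,(255,0,255)),(dy,(255,255,0))):
      for P in [place(P+[0,d,0],*C,A) for P in cp]+([place(P+[0,0,0],*C,A,.1154) for P in CELL[:1]] if d==0 else []):
        q=(proj(c,P)-[c0,r0]+.5)*S-.5
        for i in range(8):
            for j in range(i):
                if bin(i^j).count("1")==1: cv2.line(im,tuple(int(v) for v in np.round(q[i])),tuple(int(v) for v in np.round(q[j])),col,1)
    cv2.imwrite(f"pics/h_{n}.png",im)
ov("side",156,232,332,412,7.5,-.0016); ov("scene",145,212,245,335,8,-.0016)
E
```

```text
(no output)
```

View pics/h_side.png

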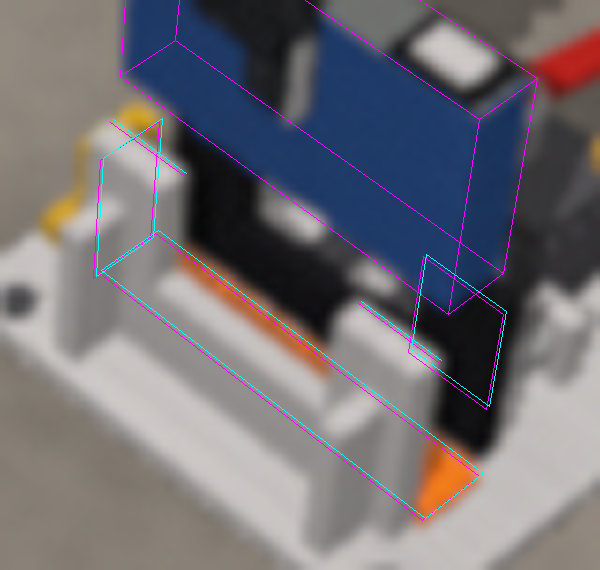

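View pics/h_scene.png

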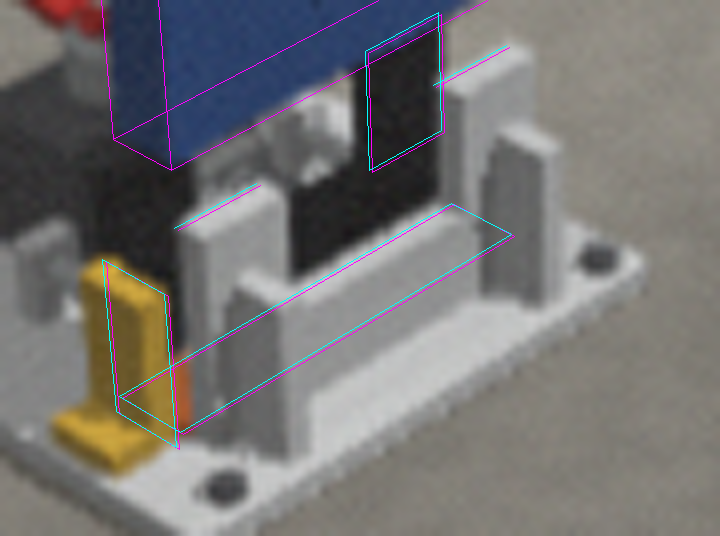

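```bash
python3 - <<'E'
import cv2
a=cv2.imread("pics/c_w0.png");b=cv2.imread("pics/f_wrist.png")
import numpy as np
r=lambda im,x,y:cv2.resize(im[y-20:y+20,x-20:x+20],(380,290),interpolation=cv2.INTER_CUBIC)
cv2.imwrite("pics/i.png",np.vstack([np.hstack([r(a,222,76),r(a,398,80)]),np.hstack([r(b,145,68),r(b,382,68)])]))
E
```

```text
(no output)
```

View pics/i.png

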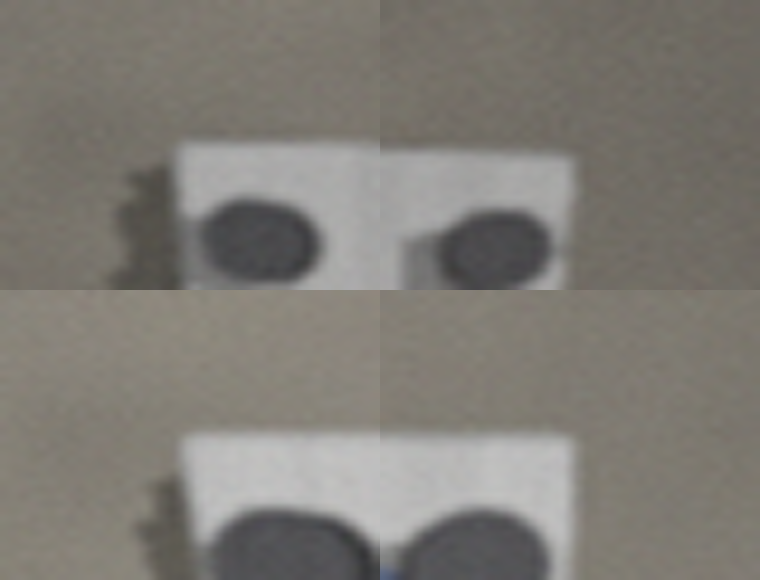

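```bash
python3 - <<'E'
from g import *
import pickle
a=pickle.load(open("C.pkl","rb"))["wrist"]; b=pickle.load(open("F_wrist.pkl","rb"))
for ua,ub in(((220.4,75.2),(143.8,67.5)),((398,80.9),(382,67.8))):
    for c,u in((a,ua),(b,ub)):
        p=ray_z(c,u,.012)-[*C,0]; print(np.round(rz(A).T@p,4),end=" ")
    print()
E
```

```text
[-0.1029 -0.1484  0.012 ] [-0.1033 -0.1484  0.012 ] 
[-0.103   0.0547  0.012 ] [-0.103   0.0546  0.012 ]
```

```bash
sed -i 's/^C=.*/C=np.array([.5633,-.1272])+np.array([np.sin(-.1518),-np.cos(-.1518)])*.00145/' g.py; sed -i 's/\[np.sin(-.1518),-np/[np.sin(-.1518)*1,-np/' g.py
python3 - <<'E'
from g import *
# clamp -y dir in world = -(-sin A, cos A) = (sin A,-cos A)
print(C)
move_straight(cl(0,0,.142),O,v=.06); wait(.3); f0=state()["ft_force"]; print(f0)
z=.142
while z>.064:
    z-=.004; move_straight(cl(0,0,z),O,v=.04); s=state(); d=s["ft_force"]-f0
    if z<.07 or np.linalg.norm(d)>4: print(round(z,3),np.round(d,1),np.round(s["position"],4))
    if np.linalg.norm(d)>8: print("STOP");break
print(s["time_s"])
E
```

```text
Traceback (most recent call last):
  File "g.py", line 5, in <module>
    O=[-np.pi/2,0,A]
                  ^
NameError: name 'A' is not defined
```

```bash
sed -i 's/^C=.*/A=-.1518; C=np.array([.5633,-.1272])+np.array([np.sin(A),-np.cos(A)])*.00145/' g.py; cat g.py
python3 - <<'E'
from g import *
print(C)
move_straight(cl(0,0,.142),O,v=.06); wait(.3); f0=state()["ft_force"]; print(f0)
np.save("f0.npy",f0)
z=.142
while z>.064:
    z-=.004; move_straight(cl(0,0,z),O,v=.04); s=state(); d=s["ft_force"]-f0
    if z<.07 or np.linalg.norm(d)>4: print(round(z,3),np.round(d,1),np.round(s["position"],4))
    if np.linalg.norm(d)>8: print("STOP");break
print(s["time_s"])
E
```

```text
from h import *
A=-.1518; C=np.array([.5633,-.1272])+np.array([np.sin(A),-np.cos(A)])*.00145
def cl(x,y,z): 
    p=place(np.array([[x,y,0.]]),C[0],C[1],A)[0]; return [p[0],p[1],z]
O=[-np.pi/2,0,A]
[ 0.56308073 -0.12863333]
[-0.5930384  -0.82881922 -7.83467175]
0.07 [ 0.3  0.9 -0.8] [ 0.5627 -0.1285  0.0696]
0.066 [ 0.2  1.  -0.7] [ 0.5627 -0.1285  0.0656]
0.062 [ 1.2  0.2 -0.9] [ 0.5627 -0.1285  0.0616]
17.825
```

```bash
python3 - <<'E'
from g import *
f0=np.load("f0.npy"); z=.062
while z>.052:
    z-=.0005; move_straight(cl(0,0,z),O,v=.008); s=state(); d=s["ft_force"]-f0
    print(round(z,4),np.round(d,1),round(s["position"][2],4))
    if d[2]>4: break
print(s["time_s"],s["position"])
E
```

```text
0.0615 [ 1.1  0.8 -1.2] 0.0616
0.061 [ 0.8  0.4 -1.4] 0.061
0.0605 [ 0.4  0.6 -0.6] 0.0605
0.06 [ 1.2  0.3 -0.6] 0.0599
0.0595 [ 0.3 -0.2 -0.8] 0.0595
0.059 [ 1.1  2.2 -0.4] 0.059
0.0585 [ 0.2  0.7 -0.9] 0.0585
0.058 [ 0.6  0.8 -1.2] 0.058
0.0575 [ 0.4 -0.1 -1.1] 0.0574
0.057 [-0.8  1.6  2.1] 0.0573
0.0565 [-3.3  0.9  8.8] 0.0572
20.575 [ 0.56315449 -0.12869641  0.0572207 ]
```

```bash
python3 - <<'E'
from g import *
f0=np.load("f0.npy"); ex=rz(A)[:2,0]; x=0
while x<.012:
    x+=.0005; move_straight(cl(x,0,.0569),O,v=.01); s=state(); d=s["ft_force"]-f0
    p=(s["position"][:2]-C)@rz(A)[:2,:2]
    print(round(x,4),np.round(p,4),"fx",round(d[:2]@ex,1),np.round(d,1))
    if d[:2]@ex<-9: break
wait(.2); s=state(); d=s["ft_force"]-f0; print(d[:2]@ex,d,s["time_s"])
E
```

```text
0.0005 [ 0.0001 -0.0001] fx -5.5 [-5.4  1.2 11.1]
0.001 [ 0.0001 -0.    ] fx -6.6 [-6.5  0.6 11.7]
0.0015 [ 0.0001 -0.0001] fx -6.9 [-6.7  1.6 12.5]
0.002 [ 0.0001 -0.    ] fx -9.7 [-9.5  2.  14. ]
-8.377430392312686 [-8.26878266  1.34729424 13.60582555] 21.775
```

```bash
python3 - <<'E'
from g import *
f0=np.load("f0.npy"); ex=rz(A)[:2,0]; x=0.0005; z=.0572
for i in range(4):
    move_straight(cl(x,0,z),O,v=.01); wait(.1); s=state(); d=s["ft_force"]-f0
    print(z,"fx",round(d[:2]@ex,1),np.round(d,1),np.round(s["position"],4))
    if d[2]<5: break
    z+=.0003
while x<.012:
    x+=.0005; move_straight(cl(x,0,z),O,v=.01); s=state(); d=s["ft_force"]-f0
    p=(s["position"][:2]-C)@rz(A)[:2,:2]
    print(round(x,4),np.round(p,4),"fx",round(d[:2]@ex,1),np.round(d,1),round(s["position"][2],4))
    if d[2]>5: z+=.0001
    if d[:2]@ex<-9: break
wait(.2); s=state(); d=s["ft_force"]-f0; print(d[:2]@ex,d,s["time_s"])
E
```

```text
0.0572 fx -6.0 [-6.   1.   9.8] [ 0.5632 -0.1287  0.0572]
0.0575 fx -3.5 [-3.5  0.6  6. ] [ 0.5633 -0.1287  0.0572]
0.057800000000000004 fx 0.5 [ 0.7  1.1 -1.6] [ 0.5639 -0.1287  0.0574]
0.001 [0.0011 0.    ] fx 0.5 [ 0.7  1.4 -0.5] 0.0577
0.0015 [ 0.0016 -0.    ] fx 1.1 [ 1.2  0.4 -0.9] 0.0578
0.002 [ 0.0021 -0.    ] fx 0.5 [ 0.6  0.3 -1.2] 0.0578
0.0025 [ 0.0026 -0.    ] fx 0.4 [ 0.5  0.3 -0.7] 0.0578
0.003 [0.0031 0.    ] fx 0.6 [ 0.8  1.3 -0.3] 0.0578
0.0035 [ 0.0036 -0.    ] fx 1.3 [ 1.2 -0.4 -0.9] 0.0578
0.004 [0.0041 0.    ] fx 1.3 [1.4 0.7 0.3] 0.0578
0.0045 [ 0.0046 -0.    ] fx 1.0 [ 1.2  1.3 -0.4] 0.0578
0.005 [ 0.005 -0.   ] fx 0.4 [ 0.6  1.3 -1.3] 0.0578
0.0055 [0.0055 0.    ] fx 0.3 [ 0.4  0.4 -0.6] 0.0578
0.006 [0.0055 0.    ] fx -2.2 [-2.   1.5 -0.2] 0.0577
0.0065 [0.0054 0.    ] fx -5.0 [-5.   0.8  2.3] 0.0576
0.007 [0.0055 0.0001] fx -5.9 [-5.6  2.1  3.2] 0.0575
0.0075 [0.0054 0.0001] fx -6.9 [-6.9  0.8  4. ] 0.0575
0.008 [0.0054 0.0001] fx -8.6 [-8.3  2.5  4.8] 0.0574
0.0085 [0.0054 0.0001] fx -9.7 [-9.7  1.1  5.8] 0.0574
-10.787734838814666 [-10.60266628   2.03014655   5.05464862] 27.075
```

```bash
python3 - <<'E'
from g import *
f0=np.load("f0.npy"); ex=rz(A)[:2,0]
for x,z in((.0075,.0574),(.0072,.0570)):
    move_straight(cl(x,0,z),O,v=.01); wait(.1); s=state(); d=s["ft_force"]-f0
    print(x,z,"fx",round(d[:2]@ex,1),np.round(d,1),np.round(s["position"],4))
grip(.045,40); wait(.3); s=state(); d=s["ft_force"]-f0;print(s["width"],np.round(d,1),np.round(s["position"],4),s["time_s"])
E
```

```text
0.0075 0.0574 fx -8.4 [-8.2  1.7  6.5] [ 0.5685 -0.1294  0.0573]
0.0072 0.057 fx -8.7 [-8.4  2.1  7.3] [ 0.5685 -0.1294  0.0573]
0.04512784752258133 [1.  1.6 8.2] [ 0.5704 -0.1298  0.0571] 28.4083
```

```bash
python3 - <<'E'
from g import *
import pickle
p=state()["position"]
move_straight([p[0],p[1],.11],O,v=.06); move_straight(cl(-.0,-.03,.24),O,v=.2); wait(.3)
for n in("wrist","scene","side"):
    c=camera(n); pickle.dump(c,open(f"J_{n}.pkl","wb")); cv2.imwrite(f"pics/j_{n}.png",c["image"])
    for l in ("handle","cell"):
        r=trace(n,l); print(n,l,[(d["confidence"],d["xy"],d["pixels"].sum()) for d in r[:2]])
        pickle.dump(r,open(f"J_{n}_{l}.pkl","wb"))
print(state()["time_s"])
E
```

```text
wrist handle [(0.86, [154.8, 175.0], np.int64(2960))]
wrist cell [(0.66, [285.0, 163.5], np.int64(27954))]
scene handle [(0.74, [239.0, 138.4], np.int64(227))]
scene cell [(0.75, [287.5, 164.6], np.int64(910)), (0.48, [259.5, 191.0], np.int64(291))]
side handle [(0.89, [424.5, 157.7], np.int64(349))]
side cell [(0.79, [365.7, 186.0], np.int64(882))]
31.0083
```

View pics/j_wrist.png

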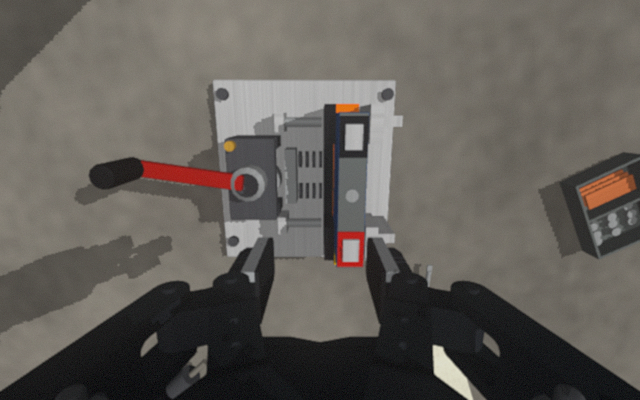

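```bash
python3 - <<'E'
from g import *
import pickle
C0=np.array([.5633,-.1272])
th=np.linspace(0,2*np.pi,24,endpoint=False)
cyl=np.vstack([np.c_[.011*np.cos(th),-.11+.011*np.sin(th),np.full(24,z)] for z in(.08,.13)])
arm=box(-.008,.008,-.11,-.018,.075,.085)
for n,Cc in(("wrist",C0),("side",C),("scene",C)):
    c=pickle.load(open(f"J_{n}.pkl","rb")); m=pickle.load(open(f"J_{n}_handle.pkl","rb"))[0]["pixels"].astype(float)
    pv=place(np.array([[0,-.1,0]]),*Cc,A)[0]
    mod=lambda p:[place(P,pv[0]+(p[1] if len(p)>1 else 0),pv[1]+(p[2] if len(p)>1 else 0),A+p[0]) for P in(arm,cyl)]
    r=fit([c],[m],mod,[0.],[.05]); print(n,r.x,r.fun)
    r=fit([c],[m],mod,[r.x[0],0,0],[.05,.003,.003]); print(n,r.x,r.fun)
    im=c["image"].copy()
    for P in mod(r.x): cv2.polylines(im,[cv2.convexHull(np.round(proj(c,P)).astype(np.int32))],True,(0,255,0),1)
    cv2.imwrite(f"pics/k_{n}.png",im)
E
```

```text
wrist [-0.14692383] 0.11698463169051404
wrist [-1.53795144e-01  7.75550242e-04 -1.31726988e-04] 0.11428590355060943
side [-0.1421875] 0.18987583572110792
side [-1.49684100e-01 -1.20377847e-05  3.78953795e-03] 0.1438283049609529
scene [-0.16252441] 0.31897728254297314
scene [-1.84921107e-01  1.81551193e-03  6.15237445e-05] 0.3079381532348622
```

View pics/k_wrist.png

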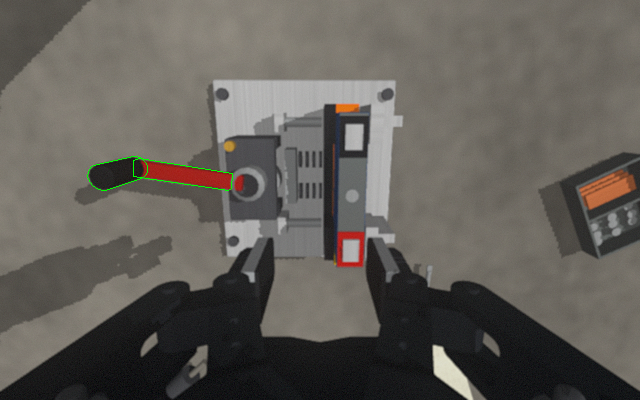

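```bash
cat > lever.py <<'E'
from g import *
PV=place(np.array([[0,-.1,0.]]),*C,A)[0][:2]
def T(phi,off,z=.095):
    a=A-np.pi/2+phi; d=np.array([np.cos(a),np.sin(a)]); n=np.array([-d[1],d[0]])
    p=PV+.11*d+off*n; return [p[0],p[1],z],[-np.pi/2,0,A+phi]
def nrm(phi):
    a=A+phi; return np.array([np.cos(a),np.sin(a)])
E
python3 - <<'E'
from lever import *
import math
for ph in(-.147,-.9,-1.3,-1.75): print(T(ph,.022),ik(*T(ph,.022)))
grip(0,40)
p,o=T(-.147,.045,.20); movep(p,o); p,o=T(-.147,.045); move_straight(p,o,v=.1); wait(.3)
s=state(); print(s["position"],s["ft_force"],s["width"],s["time_s"]); np.save("f1.npy",s["ft_force"])
c=camera("side"); cv2.imwrite("pics/l_side.png",cv2.resize(c["image"][80:260,290:510],None,fx=3,fy=3))
E
```

```text
([np.float64(0.5366030610500829), np.float64(-0.3390855402578256), 0.095], [-1.5707963267948966, 0, -0.29879999999999995]) [-0.66344237  0.56343641  0.01798969  1.02534961  0.         -0.36464237]
([np.float64(0.46335624275567366), np.float64(-0.30114733521648235), 0.095], [-1.5707963267948966, 0, -1.0518]) [-0.69112056  0.41039912 -0.23442447  0.92597273  0.          0.36067944]
([np.float64(0.4413486002014842), np.float64(-0.2623865228908562), 0.095], [-1.5707963267948966, 0, -1.4518]) [-6.59970660e-01  3.39573223e-01 -3.42446939e-01  8.88776166e-01
  4.44089210e-16  7.91829340e-01]
([np.float64(0.43678030450400523), np.float64(-0.21253997835256122), 0.095], [-1.5707963267948966, 0, -1.9018]) [-5.83561619e-01  2.89559832e-01 -4.15007324e-01  8.66229171e-01
  4.44089210e-16  1.31823838e+00]
[ 0.55879456 -0.34604094  0.09539192] [-0.1543792   0.09990825 -0.46093089] -0.00018388035820749061 33.8
```

View pics/l_side.png

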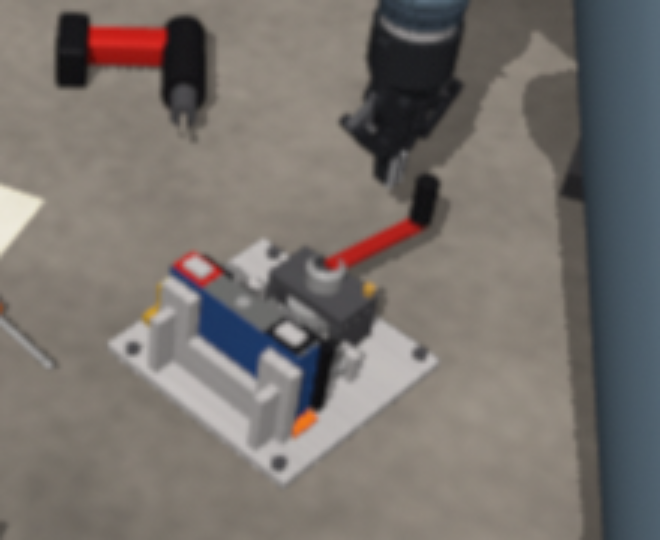

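```bash
python3 - <<'E'
from lever import *
f1=np.load("f1.npy"); off=.045; ph=-.147
def meas(ph):
    s=state(); d=s["ft_force"]-f1; return d[:2]@nrm(ph),np.linalg.norm(d),s,d
while off>.018:
    off-=.0015; move_straight(*T(ph,off),v=.02); F,N,s,d=meas(ph)
    if F>3: break
print("contact",off,F,np.round(d,1),s["time_s"])
while ph>-1.35:
    ph-=.04; move_straight(*T(ph,off),v=.05); F,N,s,d=meas(ph)
    print(round(ph,3),round(F,1),round(N,1),end="; ")
    if N>15: print("high");break
print(s["time_s"],off,ph)
E
```

```text
contact 0.019499999999999976 4.902861659818981 [ 4.8 -1.  -0.6] 38.1
-0.187 5.1 5.2; -0.227 4.1 4.4; -0.267 4.0 4.3; -0.307 4.2 4.3; -0.347 4.3 4.5; -0.387 5.4 5.7; -0.427 5.2 5.5; -0.467 4.3 4.8; -0.507 4.2 4.6; -0.547 5.4 5.6; -0.587 4.3 4.6; -0.627 4.8 5.2; -0.667 5.1 5.5; -0.707 4.6 4.7; -0.747 5.4 6.1; -0.787 5.0 5.5; -0.827 5.5 5.8; -0.867 4.8 5.0; -0.907 4.3 4.7; -0.947 5.3 5.7; -0.987 5.6 5.7; -1.027 6.1 6.3; -1.067 5.8 5.8; -1.107 6.3 6.4; -1.147 6.1 6.1; -1.187 7.0 7.1; -1.227 5.9 6.0; -1.267 6.0 6.0; -1.307 6.6 6.6; -1.347 7.1 7.2; -1.387 6.5 6.6; 45.85 0.019499999999999976 -1.3870000000000007
```

```bash
python3 - <<'E'
from lever import *
f1=np.load("f1.npy"); off=.0195; ph=-1.387
def meas(ph):
    s=state(); d=s["ft_force"]-f1; return d[:2]@nrm(ph),np.linalg.norm(d),s,d
while ph>-1.9:
    ph-=.025 if ph>-1.58 else .008; move_straight(*T(ph,off),v=.04); F,N,s,d=meas(ph)
    p=(s["position"][:2]-PV); print(round(ph,3),round(F,1),round(N,1),round(np.arctan2(p[1],p[0]),4),end="; ")
    if N>13.5: print("high");break
print(s["time_s"],off,ph,d)
E
```

```text
-1.412 7.2 7.3 -2.9476; -1.437 7.1 7.2 -2.9715; -1.462 8.0 8.1 -2.9959; -1.487 7.5 7.6 -3.0207; -1.512 8.3 8.3 -3.0451; -1.537 8.2 8.4 -3.0699; -1.562 8.5 8.6 -3.0942; -1.587 7.8 8.0 -3.1186; -1.595 8.4 8.5 -3.125; -1.603 7.5 7.9 -3.1323; -1.611 9.4 9.5 -3.1388; -1.619 10.4 10.5 3.1402; -1.627 12.0 12.1 3.1367; -1.635 12.9 13.0 3.1331; -1.643 13.7 13.9 3.1295; high
49.6 0.0195 -1.6429999999999993 [-7.82034672e-01 -1.38888580e+01  5.51721686e-03]
```

```bash
python3 - <<'E'
from lever import *
import pickle
s=state(); print(s["position"],s["ft_force"],s["time_s"])
for n,(r0,r1,c0,c1),S in(("side",(120,260,310,510),3.8),("scene",(100,230,180,360),4),("wrist",(0,400,0,640),1)):
    c=camera(n); pickle.dump(c,open(f"M_{n}.pkl","wb")); cv2.imwrite(f"pics/m_{n}.png",cv2.resize(c["image"][r0:r1,c0:c1],None,fx=S,fy=S))
    r=trace(n,"handle"); pickle.dump(r,open(f"M_{n}_h.pkl","wb")); print(n,[(d["confidence"],d["xy"],d["pixels"].sum()) for d in r[:2]])
th=np.linspace(0,2*np.pi,24,endpoint=False)
cyl=np.vstack([np.c_[.011*np.cos(th),-.11+.011*np.sin(th),np.full(24,z)] for z in(.08,.13)])
arm=box(-.008,.008,-.11,-.018,.075,.085)
for n in("side","scene"):
    c=pickle.load(open(f"M_{n}.pkl","rb")); r=pickle.load(open(f"M_{n}_h.pkl","rb"))
    if not r: continue
    m=r[0]["pixels"].astype(float)
    q=fit([c],[m],lambda p:[place(P,*PV,A+p[0]) for P in(arm,cyl)],[-1.6],[.1]); print(n,q.x,q.fun)
E
```

```text
[ 0.43513948 -0.22611678  0.09539939] [ -0.93641387 -13.78894971  -0.45541367] 49.6
side [(0.64, [420.0, 185.3], np.int64(368))]
scene [(0.73, [287.0, 137.1], np.int64(256))]
wrist [(0.81, [367.0, 208.5], np.int64(8795))]
side [-1.63603516] 0.14341432225063938
scene [-1.64335938] 0.28161764705882353
```

View pics/m_side.png

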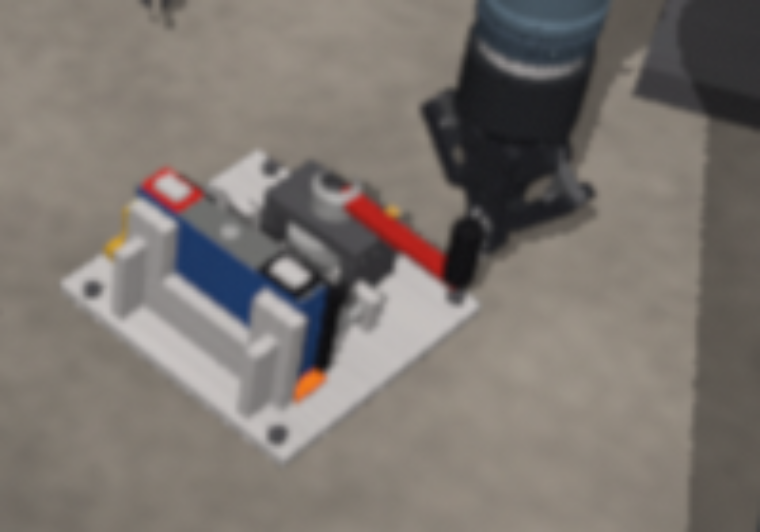

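View pics/m_wrist.png

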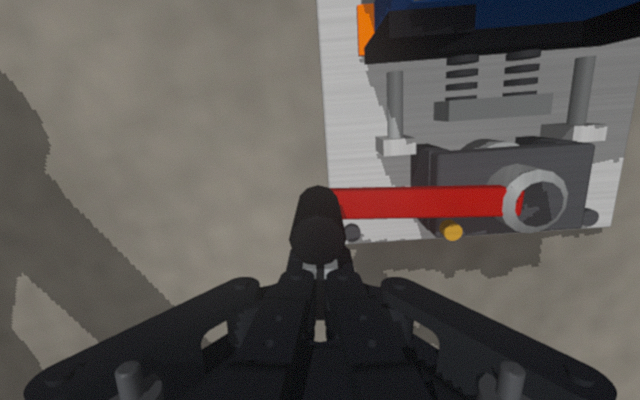

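```bash
python3 - <<'E'
from lever import *
f1=np.load("f1.npy"); off=.0195; ph=-1.643
def meas(ph):
    s=state(); d=s["ft_force"]-f1; return d[:2]@nrm(ph),np.linalg.norm(d),s,d
for k in range(8):
    ph-=.006; move_straight(*T(ph,off),v=.02); wait(.05); F,N,s,d=meas(ph)
    p=(s["position"][:2]-PV); print(round(ph,3),round(F,1),round(N,1),round(np.arctan2(p[1],p[0]),4),np.round(np.linalg.norm(p),4),end="; ")
    if N>17: print("high");break
print(s["time_s"],off,ph,d)
E
```

```text
-1.649 15.4 15.5 3.1271 0.1128; -1.655 15.5 15.6 3.1245 0.1128; -1.661 17.0 17.0 3.1218 0.1129; high
50.8 0.0195 -1.661 [ -3.29002407 -16.70433369   0.06777443]
```

```bash
python3 - <<'E'
from lever import *
f1=np.load("f1.npy"); off=.0195; ph=-1.661
def meas(ph):
    s=state(); d=s["ft_force"]-f1; return d[:2]@nrm(ph),np.linalg.norm(d),s,d
for k in range(8):
    ph-=.004; move_straight(*T(ph,off),v=.02); wait(.05); N=np.mean([meas(ph)[1] for i in range(3)]); F,_,s,d=meas(ph)
    p=(s["position"][:2]-PV); print(round(ph,3),round(F,1),round(N,1),round(np.arctan2(p[1],p[0]),4),end="; ")
    if N>18.8: print("high");break
for i in range(7):
    wait(.1); F,N,s,d=meas(ph); print(round(N,1),end=" ")
print(s["time_s"],off,ph,d)
for k in range(14):
    ph+=.008; move_straight(*T(ph,off),v=.04); F,N,s,d=meas(ph)
    p=(s["position"][:2]-PV); print(round(ph,3),round(F,1),round(np.arctan2(p[1],p[0]),4),end="; ")
print(s["time_s"])
E
```

```text
-1.665 17.8 17.9 3.1203; -1.669 17.3 17.4 3.1181; -1.673 18.6 18.6 3.1166; -1.677 20.2 20.2 3.1148; high
19.2 19.8 19.1 19.5 19.0 19.1 20.0 52.7 0.0195 -1.677 [ -3.95815014 -19.56908545  -0.09678008]
-1.669 17.0 3.1162; -1.661 15.4 3.1176; -1.653 13.2 3.1194; -1.645 11.8 3.1207; -1.637 9.5 3.1222; -1.629 8.8 3.1257; -1.621 6.7 3.1293; -1.613 6.0 3.1327; -1.605 5.2 3.1359; -1.597 5.0 3.1388; -1.589 3.5 -3.1414; -1.581 0.6 -3.1349; -1.573 0.3 -3.1226; -1.565 0.3 -3.1121; 56.2
```

```bash
python3 - <<'E'
from lever import *
import pickle
ph=-1.565
move_straight(*T(ph,.05),v=.15); move_straight(*T(ph,.05,.16),v=.2)
s=state(); print(s["ft_force"],s["time_s"])
th=np.linspace(0,2*np.pi,24,endpoint=False)
cyl=np.vstack([np.c_[.011*np.cos(th),-.11+.011*np.sin(th),np.full(24,z)] for z in(.08,.13)])
arm=box(-.008,.008,-.11,-.018,.075,.085)
for n,(r0,r1,c0,c1),S in(("side",(120,260,310,510),3.8),("scene",(100,230,180,360),4),("wrist",(0,400,0,640),1)):
    c=camera(n); cv2.imwrite(f"pics/n_{n}.png",cv2.resize(c["image"][r0:r1,c0:c1],None,fx=S,fy=S,interpolation=cv2.INTER_CUBIC))
    r=trace(n,"handle"); pickle.dump((c,r),open(f"N_{n}.pkl","wb"))
    if r:
        q=fit([c],[r[0]["pixels"].astype(float)],lambda p:[place(P,*PV,A+p[0]) for P in(arm,cyl)],[-1.6],[.1]); print(n,q.x,q.fun)
print(state()["time_s"])
E
```

```text
[ 0.46263171  0.4831461  -0.6888566 ] 57.025
side [-1.62773438] 0.1622950819672131
scene [-1.62783203] 0.2903318250377074
wrist [-1.6262207] 0.0909430880729007
57.325
```

View pics/n_wrist.png

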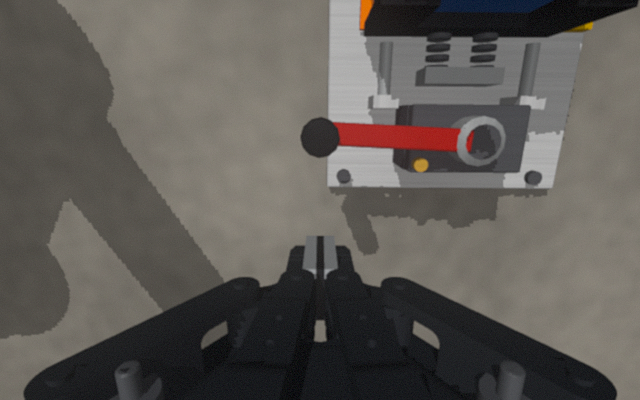

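View pics/n_side.png

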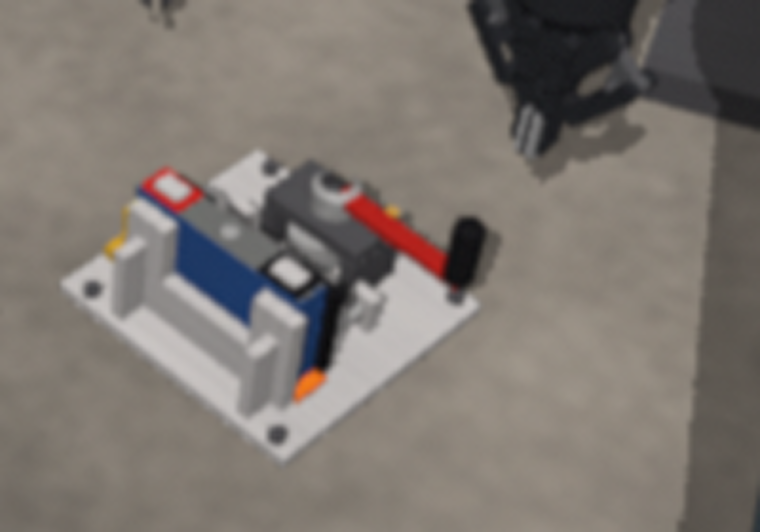

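```bash
cat > an.py <<'E'
from lever import *
import pickle
th=np.linspace(0,2*np.pi,24,endpoint=False)
cyl=np.vstack([np.c_[.011*np.cos(th),-.11+.011*np.sin(th),np.full(24,z)] for z in(.08,.13)])
arm=box(-.008,.008,-.11,-.018,.075,.085)
D=pickle.load(open("D.pkl","rb")); Cw=pickle.load(open("C.pkl","rb"))
S=[("t0 scene",D["scene"],D["scene","handle"]),("t0 side",D["side"],D["side","handle"]),("t0 wrist",Cw["wrist"],Cw["handle"])]
S+=[("J "+n,pickle.load(open(f"J_{n}.pkl","rb")),pickle.load(open(f"J_{n}_handle.pkl","rb"))) for n in("scene","side","wrist")]
S+=[("N "+n,*pickle.load(open(f"N_{n}.pkl","rb"))) for n in("scene","side","wrist")]
for n,c,r in S:
    # red arm pixels: line direction on plane z=.085 (top)
    im=c["image"].astype(int); m=r[0]["pixels"]&(im[...,2]>110)&(im[...,1]<60)
    m=cv2.morphologyEx(m.astype(np.uint8),cv2.MORPH_OPEN,np.ones((2,2)))
    ys,xs=np.nonzero(m)
    P=np.array([ray_z(c,(x,y),.084)[:2] for x,y in zip(xs,ys)])
    mu=P.mean(0); u,s,v=np.linalg.svd(P-mu); d=v[0]; a=np.arctan2(d[1],d[0])
    x0=-.147 if n[0]!="N" else -1.62
    q=fit([c],[r[0]["pixels"].astype(float)],lambda p:[place(Q,PV[0]+p[1],PV[1]+p[2],A+p[0]) for Q in(arm,cyl)],[x0,0,0],[.05,.003,.003])
    print(n,len(xs),"arm dir rel",round((a-A+np.pi/2+np.pi/2)%np.pi-np.pi/2,4),"len",np.round(s[:2]/np.sqrt(len(xs)),4),"fit",np.round(q.x,4))
E
python3 an.py
```

```text
t0 scene 79 arm dir rel -0.1376 len [0.0267 0.0037] fit [-0.1253 -0.0021  0.0036]
t0 side 147 arm dir rel -0.1672 len [0.0269 0.0049] fit [-0.1736  0.0021  0.0036]
t0 wrist 1426 arm dir rel -0.1541 len [0.0268 0.0045] fit [-0.1474  0.0004  0.0016]
J scene 74 arm dir rel -0.1514 len [0.0247 0.0038] fit [-1.848e-01  1.800e-03  1.000e-04]
J side 153 arm dir rel -0.165 len [0.0263 0.0051] fit [-0.1445 -0.0005  0.004 ]
J wrist 1530 arm dir rel -0.1543 len [0.0269 0.0046] fit [-0.1503  0.0006  0.0012]
N scene 93 arm dir rel 1.5543 len [0.0239 0.0051] fit [-1.6167e+00 -2.8000e-03 -3.0000e-04]
N side 158 arm dir rel 1.5569 len [0.0226 0.0052] fit [-1.6001e+00  6.0000e-04  2.2000e-03]
N wrist 2732 arm dir rel 1.5232 len [0.0247 0.0043] fit [-1.6152e+00  5.0000e-04  9.0000e-04]
```

```bash
python3 - <<'E'
from lever import *
f1=np.load("f1.npy"); off=.0195
def meas(ph):
    s=state(); d=s["ft_force"]-f1; return d[:2]@nrm(ph),np.linalg.norm(d),s,d
move_straight(*T(-1.58,.04,.095),v=.15)
def go(ph,off=.0195,v=.04):
    move_straight(*T(ph,off),v=v); F,N,s,d=meas(ph); p=(s["position"][:2]-PV)
    print(round(ph,3),round(F,1),round(N,1),round(np.arctan2(p[1],p[0]),4),round(s["time_s"],2)); return N,s["time_s"]
go(-1.59,.026,.06)
for ph in(-1.59,-1.61,-1.63,-1.65,-1.665,-1.672):
    N,t=go(ph)
    if N>20: break
while N<20.3 and t<64: ph-=.003; N,t=go(ph)
for i in range(5): wait(.1); print(round(meas(ph)[1],1),end=" ")
c=camera("side"); r=trace("side","handle")
import pickle; pickle.dump((c,r),open("P_side.pkl","wb"))
move_straight(*T(-1.6,.026),v=.1); move_straight(*T(-1.58,.05),v=.15); move_straight(*T(-1.58,.05,.16),v=.2); s=state(); print(s["time_s"],s["ft_force"])
E
```

```text
-1.59 0.2 1.9 -3.0826 58.32
-1.59 1.7 1.8 -3.1342 58.62
-1.61 6.0 6.0 -3.1378 58.88
-1.63 9.6 9.6 3.1386 59.12
-1.65 12.3 12.3 3.1297 59.38
-1.665 15.5 15.5 3.1236 59.62
-1.672 17.9 17.9 3.1219 59.88
-1.675 18.0 18.0 3.1212 60.12
-1.678 18.8 18.8 3.1198 60.38
-1.681 18.1 18.1 3.1183 60.62
-1.684 19.6 19.6 3.1172 60.88
-1.687 19.4 19.4 3.1157 61.12
-1.69 20.5 20.5 3.1143 61.38
20.4 21.0 20.4 20.9 19.8 63.0917 [ 1.02923694 -0.09481307 -0.55365844]
```

```bash
python3 - <<'E'
from h import *
c=camera("scene"); cv2.imwrite("pics/z.png",cv2.resize(c["image"][100:280,180:500],None,fx=2.4,fy=2.4)); hand_in(); print(state()["time_s"])
E
```

```text
the job is handed in; nothing more can be done
the job is handed in; nothing more can be done
```

View pics/z.png

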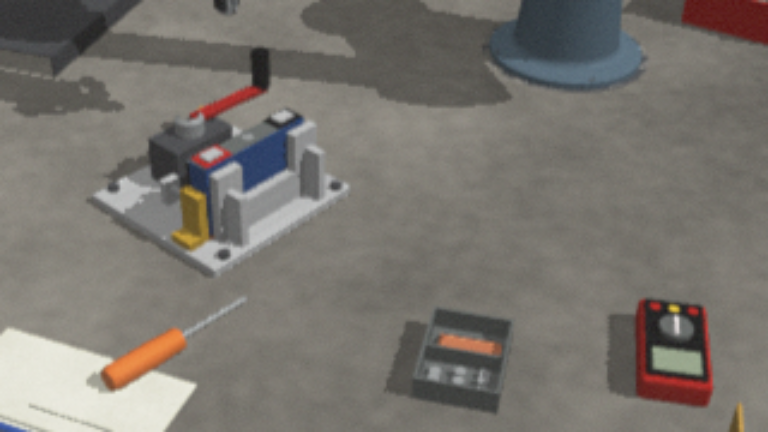

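I placed the cell in the clamp, turned the lever until it resisted like its end stop, backed off and handed in at about 63 s. One check on the lever disagreed, so I can't confirm it is above 1.54 rad.

**Cell:** I set it down on the orange floor, slid it against the yellow stop with about 10 N and let go. The last picture shows it upright in the bay, red terminal at the stop. I did not measure the final gap to the stop or how hard the jaw grips.

**Lever:** I leaned on the handle twice, each time for about half a second or more:
- **First lean:** about 19–20 N.
- **Second lean:** about 20–21 N.

**What disagrees:** The camera fits show the handle turned only about 1.47–1.49 rad from where it started, against the nominal 1.571. Both leans reached the same angle at the same force, and the handle sprang back. I took that to mean it is at its stop and had not started exactly at 0.

**Bystanders:** In the last picture the tray, multimeter and screwdriver lie where they were, judged by eye. The fingers were clear of everything at the end.

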